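# Four clicks up on the cell charger

### The job

Raise the charge current on the cell charger: pushing gently by fingertip against the orange finger post on its dial, turn the dial clockwise (seen from above) exactly four clicks from where it stands, never letting it run on to a fifth. Only then press the green start button right down with a fingertip and let it come back up. Do not squeeze anything, and leave the two cells in the charger and everything else on the bench where they are.

Things in the scene. Friction and masses are not known exactly. Their poses are not given: they have to be found in the camera images.
- charger: Grey cell charger fixed to the bench, 190 (x) x 320 (y) x 55 mm high. Origin: centre of its underside, z up. In its frame, on the flat top (z 55 mm): dial axis at x 0, y -85; start button at x -45, y 25; two black cell bays (walls 16 mm high) at x -50 to 50, y 65 to 143, each with a lying cell reaching 18 mm above the top.
- dial (a joint): Dial angle in rad, growing clockwise seen from above. Ten click stops 24 degrees (0.419 rad) apart, from 0 to 3.77; hard ends 5 degrees beyond. It starts resting in one of the first four stops. Leaving a stop takes about 0.22 N m (6 N at the post); past half way (12 degrees) the resistance vanishes and the dial jumps ahead into the next stop. Let go earlier, it falls back.
- dial_center (a point): On the dial's vertical axis, at the dial's flat upper face (69 mm above the bench). The dial is a black disc of 100 mm diameter, 12 mm thick, with a white pointer line under the post; a white ring with one radial mark per stop surrounds it.
- dial_post (a point): Centre of the top of the orange finger post: an upright round post, 14 mm diameter, standing 26 mm above the dial's face, 36 mm from its axis, top 95 mm above the bench. It turns with the dial: at joint value q it lies at the angle 1.885 - q rad (from +x towards +y in the charger's frame) about the axis.
- start (a joint): Travel of the start button in m: 0 up, 0.006 fully down. A spring returns it; full travel takes 5 N. A press counts from 4.5 mm.
- start_top (a point): Centre of the top of the green start button (28 mm diameter, in a black housing), which is pressed straight down.
- cell_a: Blue rechargeable cell, 18 mm diameter, 65 mm long, loose, lying in a bay of the charger. Origin under its middle. To be left alone.
- cell_b: Red rechargeable cell, same size, loose, lying in the other bay. Origin under its middle. To be left alone.
- cell_c: Blue cell standing on end on the bench, 18 mm diameter, 65 mm high, loose. Origin at the centre of its foot. To be left alone.
- cell_d: Another blue cell standing on end on the bench, same size. To be left alone.
- carton: Open cardboard tray, 130 x 170 x 45 mm, holding upright cells to 75 mm high. Origin at the centre of its underside. To be left alone.
- tape: Orange tape dispenser, 160 x 55 mm, 97 mm high. Origin at the centre of its underside. To be left alone.
- roll: Roll of white labels standing on end, 80 mm diameter, 50 mm high. Origin at the centre of its underside. To be left alone.

How it is judged:
On the way, in this order (a step that is already met when the one before it is completed fails the run):
1. the dial rests four clicks clockwise of its start (distance of dial_post from where it was at the start of the episode between 0.049 and 0.0575 m and velocity of joint dial between -0.1 and 0.1 rad/s), for 0.2 s.
2. the start button is pressed down (value of joint start above 0.0045 m), for 0.03 s.
At the end, for the whole second after the job is handed in: The dial rests in the stop four clicks clockwise of where it started (its post 49 to 57.5 mm, in a straight line, from its starting place; four clicks are 53.5 mm), and the start button, pressed at least 4.5 mm after the dial was set, is up again (within 1.5 mm) (all of step 1 and value of joint start below 0.0015 m); the robot touches nothing.
It fails at once if the dial runs on towards a fifth click (its post more than 60 mm from its start) (distance of dial_post from where it was at the start of the episode above 0.06 m).
It fails at once if the start button is pressed before the dial stands four clicks on (value of joint start above 0.003 m and (distance of dial_post from where it was at the start of the episode below 0.049 m or distance of dial_post from where it was at the start of the episode above 0.0575 m)).
It fails at once if the fingers squeeze or force the charger, its dial or button with more than 30 N (contact force between the fingers and charger above 30 N).
It fails at once if a cell, the carton, the tape dispenser or the label roll is moved more than 15 mm (distance of any of cell_a, cell_b, cell_c, cell_d, carton, tape, roll from where it was at the start of the episode above 0.015 m).
It also fails if it takes over 54 s, if anything falls off the work surface, if the arm or the gripper's body presses on something with over 40 N, if the wrist force passes 120 N, or if a joint passes its speed limit or range.

### The arm

A 7-joint arm with a two-finger parallel gripper is mounted at the origin on the work surface. World frame = base frame: x ahead of the robot, y to its left, z up, the work surface at z = 0. Lengths are in m, angles in rad, forces in N, time in s.
With the tool pointing down it reaches from about 0.375 to 0.925 m from the base axis. Payload 3.1 kg.
Tool frame: the origin (TCP) lies on the centre line of the jaws, within the pads' length; the fingertips stand 14 mm ahead of it and the grasp point (between the pads) lies 5 mm behind it (r.tip_reach is the distance from the TCP to the fingertips, in m); z points along the fingers, x is the direction in which the jaws open and shut, and the axes are right-handed (so a half turn about z gives the same grasp; the last joint's range is limited). The gripper opens to 85 mm and grips with 20 to 120 N. Pads are 22 mm wide; open, the fingers measure 114 mm over their backs; the gripper's body (76 mm by 85 mm) begins 54 mm behind the grasp point. The pads swing forward as they close: fully open they stand 13 mm farther back than shut.
Start: joints at [-1.346, 0.383, 0.044, 1.598, -0.018, 1.161, -0.05], TCP at [0.206, 0.616, 0.22] pointing down, gripper open.
Joint ranges: [-2.61, 2.61], [-0.41, 2.15], [-1.48, 1.57], [0, 2.5], [-1.57, 4.71], [0.05, 1.97], [-2.85, 2.85]. Speed limits (rad/s): [2.79, 2.79, 3.14, 3.14, 3.14, 3.14, 3.14].

### API

Orientations are given as a 3x3 rotation matrix whose columns are the frame's x, y, z axes.
In Python, from rig import r gives the robot as it stands. The module is installed in compiled form; this text tells all that it offers.
- The arm moves only by the shell command python3 -m pendant 'ROWS' [FORCE]. ROWS is JSON, a list of rows, each a list of 3 entries, a list of its own where there are three numbers: the shift along the tool's x, y, z in m, then the turn, a rotation vector about the tool's x, y, z in rad, then the gripper command: -1 is fully open, 1 is shut, values between are in proportion. A call has 1 to 10 rows; each row shifts and turns the commanded pose from where the row before left it, along the tool's axes as they then stand; what a row does not reach is not made up. A row lasts 1/10 s, in which the tool goes at most 50 mm and 8.59 degrees, less where a joint would pass 70% of its speed; a pose out of reach is approached as far as the arm can. A call is refused whole if a number of a shift passes 0.05 or a number of a turn 0.15, either way. A call with a gripper value outside its range is refused whole. The fingers move at their own pace and stop on an object; FORCE is the grip in N (left out, the last holds). Time passes only in rows, so rows that do not move let the fingers close. It gives the time, the measured TCP pose, the force and the opening at its end, in the units of the state.
- r.read_state(): the state, without advancing time (a new reading comes with each control period).
- r.camera(name): name is "side" or "top" or "wrist"; returns the picture (480x640x3 uint8, red, green, blue); there is no depth.
- r.calibration(name): a dict with "fx", "fy", "cx", "cy" (pixels), "k1" (the pictures are not rectified: a ray, as slopes to the right and down, at radius r is drawn at 1 + k1 r^2 times it, then the intrinsics apply), "extrinsics" (4x4, takes a point from camera to world coordinates); the wrist camera has in their place "hand_eye" (4x4, takes a point from camera to tool coordinates, whose origin is the TCP and whose axes are the tool frame's). Camera axes: x right, y up, looking along -z (the intrinsics and any distortion apply to the point x, -y, -z); pixel columns grow to the right and rows downward; lengths in m; the calibration is good to about 2 mm. A picture is of the moment at which its call begins: read the wrist's pose just before it. calibration takes no time and is no camera call.
- r.finish_job(): hands the job in, once; it reports no verdict.
The state is a dict: "t": time; "joint_positions": joint angles; "dq": joint speeds; "joint_efforts": joint torques, N m; "tool_pos": TCP position; "orientation": TCP orientation; "force": force on the tool from outside, world axes, zero at the start; "torque": the same for the moment, N m; "grip_width": finger opening in m.
Only numpy, scipy, OpenCV 4.12 (cv2) and the standard library are available. Lean on these libraries where they do the work, as an engineer would, in place of code of your own. Each camera call takes 0.05 s, during which the arm holds its last target.

## Working session

There is one attempt and no reset: what is moved stays moved. The work goes in short steps, Python scripts to look and compute and a shell command to move; the robot and the scene stay as the last step left them, time stands still between calls to the robot, and variables do not carry over. Pictures are saved under pics/ and viewed, and the job is handed in when it is done.

```bash
mkdir -p pics
cat > h.py <<'E'
import numpy as np,cv2
from rig import r
def save(n,f):
    im=r.camera(n); cv2.imwrite(f,im[:,:,::-1]); return im
def ray(name,px,st=None):
    c=r.calibration(name)
    d=np.array([(px[0]-c['cx'])/c['fx'],(px[1]-c['cy'])/c['fy']])
    u=d.copy()
    for _ in range(30): u=d/(1+c['k1']*(u@u))
    v=np.array([u[0],-u[1],-1.])
    if 'extrinsics' in c: T=np.array(c['extrinsics'])
    else:
        W=np.eye(4); W[:3,:3]=st['orientation']; W[:3,3]=st['tool_pos']; T=W@np.array(c['hand_eye'])
    return T[:3,3],T[:3,:3]@v
def onz(name,px,z,st=None):
    o,d=ray(name,px,st); return o+d*(z-o[2])/d[2]
def proj(name,P,st=None):
    c=r.calibration(name)
    if 'extrinsics' in c: T=np.array(c['extrinsics'])
    else:
        W=np.eye(4); W[:3,:3]=st['orientation']; W[:3,3]=st['tool_pos']; T=W@np.array(c['hand_eye'])
    p=np.linalg.inv(T)@np.append(P,1); u=np.array([p[0],-p[1]])/-p[2]; u=u*(1+c['k1']*(u@u))
    return np.array([c['cx']+c['fx']*u[0],c['cy']+c['fy']*u[1]])
E
python3 - <<'E'
from h import *
s=r.read_state(); print(s['t'],s['tool_pos'],np.round(s['orientation'],3),s['force'],s['grip_width'],r.tip_reach)
save('top','pics/top0.png'); save('side','pics/side0.png')
for n in('top','side'): print(np.round(np.array(r.calibration(n)['extrinsics']),3).tolist())
print(r.calibration('wrist'))
E
```

```text
0.0 [0.2059201  0.61547541 0.21866928] [[ 0.317  0.948 -0.001]
 [ 0.948 -0.317 -0.003]
 [-0.003  0.    -1.   ]] [ 0.70016615  0.00720362 -0.11801662] 0.08523098134547263 0.014
[[0.02, 0.997, -0.07, 0.419], [-1.0, 0.02, 0.001, 0.019], [0.003, 0.07, 0.998, 1.645], [0.0, 0.0, 0.0, 1.0]]
[[0.8, 0.449, -0.4, -0.016], [-0.601, 0.585, -0.545, -0.694], [-0.011, 0.676, 0.737, 1.061], [0.0, 0.0, 0.0, 1.0]]
{'fx': 359.3290564044685, 'fy': 359.3290564044685, 'cx': 321.6101664905194, 'cy': 236.85907426846228, 'k1': 0.007558464411761839, 'hand_eye': array([[ 9.99998931e-01, -1.28295929e-03,  7.02118659e-04,
         3.83145286e-04],
       [-9.95595494e-04, -9.48830954e-01, -3.15782884e-01,
        -8.15820365e-02],
       [ 1.07132850e-03,  3.15781848e-01, -9.48831216e-01,
        -1.54040392e-01],
       [ 0.00000000e+00,  0.00000000e+00,  0.00000000e+00,
         1.00000000e+00]])}
```

View pics/top0.png

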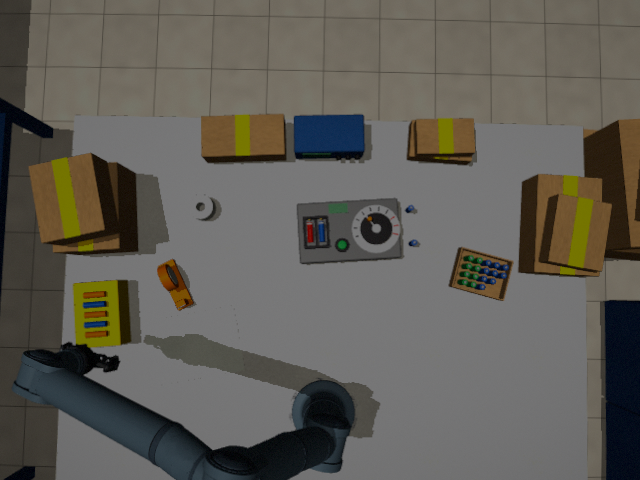

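View pics/side0.png

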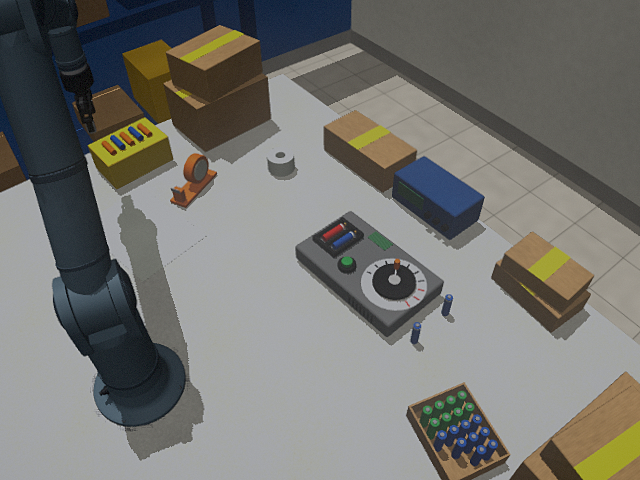

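The top view shows the charger at about (350,230), the dial at (376,228), the post at (369,218) and the button at (342,245). Next I measure them.

Run:
```python
from h import *
def blob(im,m,box):
    x0,y0,x1,y1=box; k=np.zeros(m.shape,bool); k[y0:y1,x0:x1]=1; ys,xs=np.nonzero(m&k); return (xs.mean(),ys.mean(),len(xs))
def meas(n,f,boxd,boxb):
    im=cv2.imread(f); h=cv2.cvtColor(im,cv2.COLOR_BGR2HSV); H,S,V=[h[:,:,i].astype(int) for i in range(3)]
    g=blob(im,(H>45)&(H<80)&(S>120)&(V>50),boxb); o=blob(im,(H>5)&(H<20)&(S>150)&(V>110),boxd)
    x0,y0,x1,y1=boxd
    w=((V>120)&(S<60)).astype(np.uint8)
    k=np.zeros_like(w);k[y0:y1,x0:x1]=1; w*=k
    cs,_=cv2.findContours(w,cv2.RETR_EXTERNAL,cv2.CHAIN_APPROX_NONE); c=max(cs,key=len); e=cv2.fitEllipse(cv2.convexHull(c))
    print(n,g,o,e)
    print(' button@61',onz(n,g[:2],.061),' post@.085',onz(n,o[:2],.085),' ring@57',onz(n,e[0],.057))
    return g,o,e
a=meas('top','pics/top0.png',(348,202,402,256),(332,236,351,254))
b=meas('side','pics/side0.png',(356,255,434,316),(334,252,358,275))
def tri(p,q):
    o1,d1=ray('top',p);o2,d2=ray('side',q)
    A=np.stack([d1,-d2],1);t=np.linalg.lstsq(A,o2-o1,rcond=None)[0]
    return o1+d1*t[0],o2+d2*t[1]
for i in range(2): print(tri(a[i][:2],b[i][:2]))
print(tri(a[2][0],b[2][0]))
t=cv2.imread('pics/top0.png')[190:275,285:430]; cv2.imwrite('pics/c1.png',cv2.resize(t,None,fx=5,fy=5,interpolation=cv2.INTER_CUBIC))
t=cv2.imread('pics/side0.png')[200:350,285:465]; cv2.imwrite('pics/c2.png',cv2.resize(t,None,fx=4,fy=4,interpolation=cv2.INTER_CUBIC))
```

```text
top (np.float64(341.5074626865672), np.float64(244.43283582089552), 67) (np.float64(369.2857142857143), np.float64(218.0), 7) ((359.6722106933594, 240.02647399902344), (5.7706828117370605, 7.017138957977295), 69.06131744384766)
 button@61 [ 0.5294647  -0.04677674  0.061     ]  post@.085 [ 0.6114439  -0.13024363  0.085     ]  ring@57 [ 0.54475649 -0.10368602  0.057     ]
side (np.float64(346.56), np.float64(260.53333333333336), 75) (np.float64(397.0), np.float64(260.6666666666667), 18) ((393.4093017578125, 283.94708251953125), (52.03112030029297, 66.57408142089844), 97.97480773925781)
 button@61 [ 0.53788629 -0.03727636  0.061     ]  post@.085 [ 0.6169478 -0.1244577  0.085    ]  ring@57 [ 0.58123414 -0.15549831  0.057     ]
(array([ 0.52844062, -0.04616301,  0.0757053 ]), array([ 0.52967799, -0.04701987,  0.07582723]))
(array([ 0.6103194 , -0.12936893,  0.09412301]), array([ 0.61095301, -0.12985819,  0.09424802]))
(array([ 0.54688091, -0.10576668,  0.03014058]), array([ 0.5932325 , -0.14466665,  0.0368201 ]))
```

View pics/c1.png

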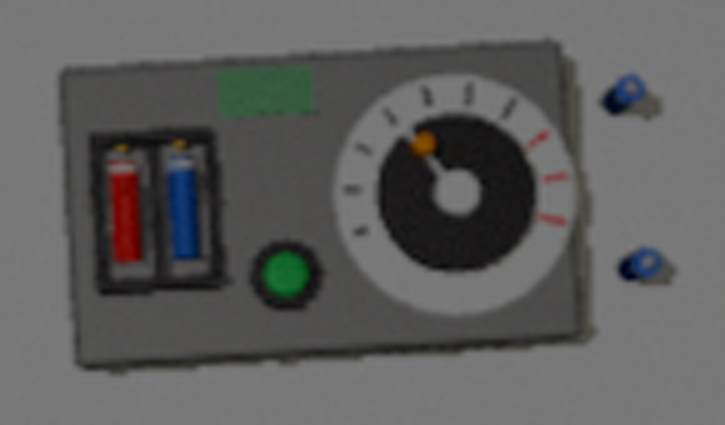

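View pics/c2.png

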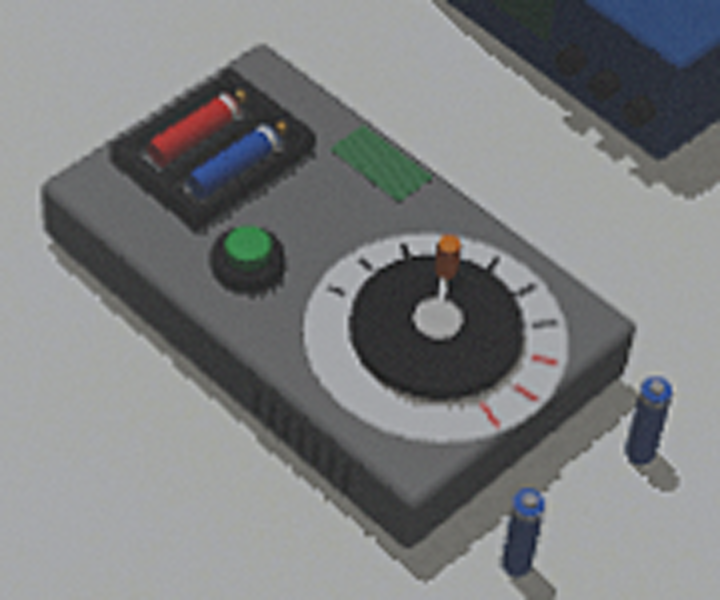

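```bash
python3 -m pendant '[[[-0.002,0.03,0],[0,0,0.046],1],[[-0.004,0.048,0],[0,0,0.075],1],[[-0.004,0.048,0],[0,0,0.075],1],[[-0.004,0.048,0],[0,0,0.075],1]]' 20; python3 -c "
from h import *
print(r.read_state())"
```

```text
t: 0.5
tool_pos: [0.3599, 0.5315, 0.2194]
orientation: [[0.561, 0.828, -0.0], [0.828, -0.561, -0.001], [-0.001, 0.0, -1.0]]
force: [-0.1, 0.4, 0.8]
grip_width: 0.028
{'t': 0.5, 'joint_positions': array([-1.16423211,  0.36965142,  0.15737478,  1.62395646, -0.06169026,
        1.15352413, -0.0174246 ]), 'dq': array([ 0.50211353, -0.03592685,  0.31987726,  0.07103877, -0.12290665,
       -0.0181385 ,  0.09075621]), 'joint_efforts': array([-2.60412298e+00, -4.24853611e+01,  1.12589993e+00, -2.45052660e+01,
        3.74236191e-02,  1.50088104e-01, -5.91739104e-02]), 'tool_pos': array([0.35986173, 0.53151197, 0.21939651]), 'orientation': array([[ 5.61300367e-01,  8.27612157e-01, -1.24794272e-04],
       [ 8.27611911e-01, -5.61300305e-01, -7.01665416e-04],
       [-6.50753891e-04,  2.90563829e-04, -9.99999746e-01]]), 'force': array([-0.08390568,  0.44912889,  0.84330066]), 'torque': array([ 0.03394343, -0.0501824 ,  0.04446594]), 'grip_width': 0.02802405365515904}
```

```bash
python3 -m pendant '[[[-0.004,0.048,0],[0,0,0.08],1],[[-0.004,0.048,0],[0,0,0.08],1],[[-0.004,0.048,0],[0,0,0.08],1],[[-0.004,0.048,0],[0,0,0.08],1],[[-0.004,0.048,0],[0,0,0.08],1],[[-0.004,0.048,0],[0,0,0.08],1],[[-0.004,0.048,0],[0,0,0.08],1],[[-0.004,0.048,0],[0,0,0.08],1],[[-0.004,0.048,0],[0,0,0.08],1],[[-0.004,0.048,0],[0,0,0.08],1]]'
```

```text
t: 1.5
tool_pos: [0.5976, 0.1268, 0.2196]
orientation: [[0.985, 0.173, -0.0], [0.173, -0.985, -0.0], [-0.0, 0.0, -1.0]]
force: [0.1, 0.5, 0.7]
grip_width: -0.0004
```

```bash
python3 -m pendant '[[[-0.01,0.048,0],[0,0,0],1],[[-0.01,0.048,0],[0,0,0],1],[[-0.01,0.048,0],[0,0,0],1],[[-0.01,0.04,0],[0,0,0],1],[[0,0,0],[0,0,0],1],[[0,0,0],[0,0,0],1]]'
python3 - <<'E'
from h import *
s=r.read_state(); print(s['tool_pos'],s['orientation'],s['dq'].round(3))
import pickle; pickle.dump(s,open('s1.pkl','wb'))
save('wrist','pics/w1.png')
E
```

```text
t: 2.1
tool_pos: [0.5897, -0.0613, 0.2198]
orientation: [[0.985, 0.172, -0.001], [0.172, -0.985, 0.0], [-0.001, -0.0, -1.0]]
force: [0.2, 1.0, -0.2]
grip_width: 0.0002
[ 0.58972983 -0.06128529  0.21975359] [[ 9.85082481e-01  1.72081366e-01 -7.13309192e-04]
 [ 1.72081510e-01 -9.85082704e-01  1.44707147e-04]
 [-6.77767144e-04 -2.65295798e-04 -9.99999735e-01]] [-0.04   0.004 -0.061 -0.01  -0.012  0.    -0.   ]
```

View pics/w1.png

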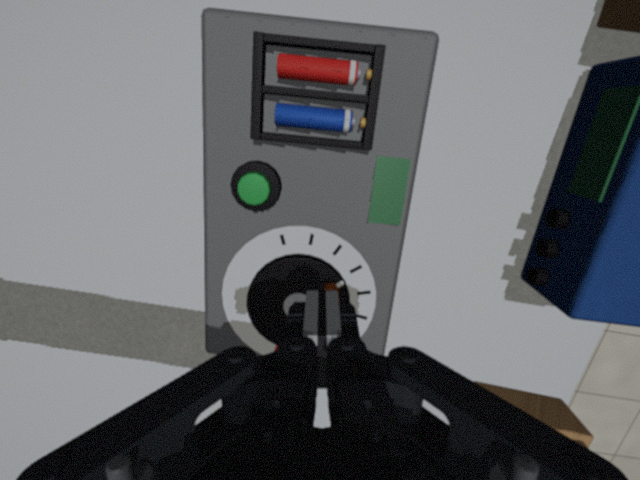

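Run:
```python
from h import *
import pickle; s=pickle.load(open('s1.pkl','rb'))
im=cv2.imread('pics/w1.png');h=cv2.cvtColor(im,cv2.COLOR_BGR2HSV);H,S,V=[h[:,:,i].astype(int) for i in range(3)]
k=np.zeros(V.shape,bool);k[215:345,215:382]=1
w=(k&(V>140)&(S<50)).astype(np.uint8)
w=cv2.morphologyEx(w,cv2.MORPH_CLOSE,np.ones((7,7)))
c=max(cv2.findContours(w,cv2.RETR_EXTERNAL,cv2.CHAIN_APPROX_NONE)[0],key=len)[:,0]
hull=cv2.convexHull(c)[:,0].astype(float)
P=np.array([onz('wrist',p,.0565,s)[:2] for p in c])
# keep outer points, robust circle fit
from scipy.optimize import least_squares
P=P[c[:,1]<335]
ctr=np.array([.583,-.152]); 
for _ in range(6):
    d=np.hypot(*(P-ctr).T); rr=np.percentile(d,85); Q=P[abs(d-rr)<.006]
    f=least_squares(lambda p:np.hypot(*(Q-p[:2]).T)-p[2],[*ctr,rr],loss='soft_l1',f_scale=.001); ctr=f.x[:2]
print('ring',f.x,len(Q),np.std(f.fun))
m=(H>45)&(H<80)&(S>120)&(V>80);m[:150]=0;m[220:]=0;m[:,:230]=0;m[:,290:]=0
ys,xs=np.nonzero(m);g=(xs.mean(),ys.mean());print(g,len(xs),xs.min(),xs.max(),onz('wrist',g,.07,s))
o1,d1=ray('top',(341.5,244.4));o2,d2=ray('wrist',g,s)
t=np.linalg.lstsq(np.stack([d1,-d2],1),o2-o1,rcond=None)[0];print('btn',o1+d1*t[0],o2+d2*t[1])
# charger side edges lines: left edge top face, right edge
g=cv2.cvtColor(im,cv2.COLOR_BGR2GRAY).astype(int)
for lo,hi in((180,230),(380,445)):
    pts=[]
    for y in range(40,210,4):
        row=np.abs(np.diff(cv2.GaussianBlur(im[y:y+1].astype(np.float32),(5,1),0).mean(2)[0]))[lo:hi]
        pts.append((lo+row.argmax()+.5,y))
    W=np.array([onz('wrist',p,.055,s)[:2] for p in pts])
    a=cv2.fitLine(W.astype(np.float32),cv2.DIST_HUBER,0,1e-4,1e-4).ravel(); print('edge',np.degrees(np.arctan2(a[1],a[0])),a[2:])
m=(H>5)&(H<18)&(S>150)&(V>90);m[:270]=0;m[300:]=0;m[:,:310]=0;m[:,350:]=0
ys,xs=np.nonzero(m);print('post',xs.mean(),ys.mean(),xs.min(),xs.max(),ys.min(),ys.max())
cv2.imwrite('pics/w1c.png',cv2.resize(im[210:350,200:400],None,fx=4,fy=4))
```

```text
ring [ 0.58247455 -0.15250224  0.0749837 ] 284 0.0007366907865188249
(np.float64(253.11990111248454), np.float64(188.40420271940667)) 809 238 269 [ 0.52774906 -0.04792786  0.07      ]
btn [ 0.52848444 -0.04610363  0.07653222] [ 0.52878098 -0.04647999  0.07656859]
edge -85.424385 [ 0.4781455  -0.02060715]
edge -85.30422 [0.66150856 0.02669299]<stdin>:32: RuntimeWarning: Mean of empty slice.
  ret = ret.dtype.type(ret / rcount)
Traceback (most recent call last):
ValueError: zero-size array to reduction operation minimum which has no identity
```

```bash
python3 -m pendant '[[[0,0,0],[0,0,-0.134],1],[[0,0,0],[0,0,-0.134],1],[[0,0,0],[0,0,-0.134],1],[[0,0,0],[0,0,-0.134],1],[[-0.0144,0.0173,0],[0,0,0],1],[[-0.0144,0.0173,0],[0,0,0],1],[[0,0,0.03],[0,0,0],1],[[0,0,0.03],[0,0,0],1],[[0,0,0],[0,0,0],1],[[0,0,0],[0,0,0],1]]'
cat >> h.py <<'E'
C=np.array([.5825,-.1525]); YAW=np.radians(4.6)
def rel(off=0):
    "TCP in dial frame: radial x, tangential along tool axes + post angle bookkeeping"
    s=r.read_state(); R=np.array(s['orientation']); p=s['tool_pos'][:2]-C
    yaw=np.degrees(np.arctan2(R[1,0],R[0,0]))
    print('t',s['t'],'tcp',np.round(s['tool_pos'],4),'yaw',round(yaw,2),'tilt',np.round(R[2,:2],4),'C->tcp along tool x,y mm',np.round(1e3*(R[:2,:2].T@p),1),'F tool',np.round(R.T@s['force'],2),'Fz w',round(s['force'][2],2))
    return s
E
python3 -c "
from h import *
rel()"
```

```text
t: 3.15
tool_pos: [0.5912, -0.102, 0.1595]
orientation: [[0.754, 0.657, -0.002], [0.657, -0.754, 0.001], [-0.001, -0.002, -1.0]]
force: [-0.4, 0.2, 0.2]
grip_width: 0.0001
t 3.15 tcp [ 0.5912 -0.102   0.1595] yaw 41.06 tilt [-0.001  -0.0018] C->tcp along tool x,y mm [ 39.7 -32.4] F tool [-0.18 -0.46 -0.2 ] Fz w 0.2
```

```bash
python3 -m pendant '[[[-0.0035,0,0.03],[0,0,0],1],[[0,0,0.025],[0,0,0],1],[[0,0,0.013],[0,0,0],1],[[0,0,0],[0,0,0],1],[[0,0,0],[0,0,0],1]]' >/dev/null
python3 -c "
from h import *
rel(); save('side','pics/s2.png')
t=cv2.imread('pics/s2.png')[170:350,285:465]; cv2.imwrite('pics/s2c.png',cv2.resize(t,None,fx=3.3,fy=3.3,interpolation=cv2.INTER_CUBIC))"
```

```text
t 3.65 tcp [ 0.59   -0.1065  0.0935] yaw 40.9 tilt [0.0017 0.0016] C->tcp along tool x,y mm [ 35.8 -29.9] F tool [ 0.22  0.14 -0.7 ] Fz w 0.7
```

View pics/s2c.png

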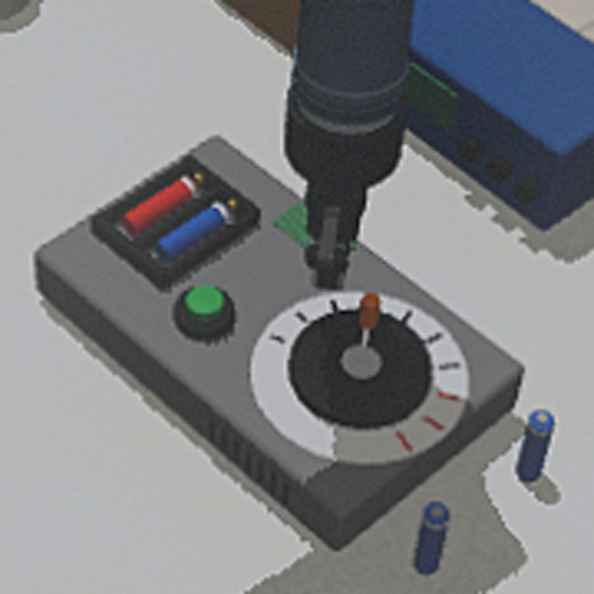

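```bash
python3 -m pendant '[[[0,0.005,0],[0,0,0],1],[[0,0.005,0],[0,0,0],1],[[0,0.002,0],[0,0,0],1],[[0,0,0],[0,0,0],1]]' >/dev/null
python3 -c "
from h import *
rel()"
python3 -m pendant '[[[0,0.0015,0],[0,0,0],1],[[0,0.0015,0],[0,0,0],1],[[0,0,0],[0,0,0],1]]' >/dev/null
python3 -c "
from h import *
rel()"
```

```text
t 4.1 tcp [ 0.597  -0.1167  0.0925] yaw 40.8 tilt [0.0004 0.001 ] C->tcp along tool x,y mm [ 34.4 -17.7] F tool [ 0.32 -0.02  0.43] Fz w -0.43
t 4.4 tcp [ 0.5985 -0.1183  0.092 ] yaw 40.85 tilt [-0.0001  0.0001] C->tcp along tool x,y mm [ 34.5 -15.5] F tool [0.41 0.06 0.39] Fz w -0.39
```

```bash
for i in 1 2 3; do python3 -m pendant '[[[0,0.0015,0],[0,0,0],1],[[0,0,0],[0,0,0],1]]' >/dev/null
python3 -c "
from h import *
rel()"; done
python3 -c "
from h import *
save('side','pics/s3.png')
t=cv2.imread('pics/s3.png')[170:350,285:465]; cv2.imwrite('pics/s3c.png',cv2.resize(t,None,fx=3.3,fy=3.3,interpolation=cv2.INTER_CUBIC))"
```

```text
t 4.6 tcp [ 0.5995 -0.1193  0.0921] yaw 40.85 tilt [-0.0001  0.0001] C->tcp along tool x,y mm [ 34.5 -14. ] F tool [ 0.07 -0.5  -0.27] Fz w 0.27
t 4.8 tcp [ 0.6005 -0.1206  0.0921] yaw 40.85 tilt [-0.      0.0003] C->tcp along tool x,y mm [ 34.5 -12.4] F tool [ 1.25  0.5  -0.38] Fz w 0.38
t 5.0 tcp [ 0.6014 -0.1217  0.0921] yaw 40.84 tilt [-0.      0.0002] C->tcp along tool x,y mm [ 34.5 -10.9] F tool [-0.44  0.05 -0.61] Fz w 0.61
```

View pics/s3c.png

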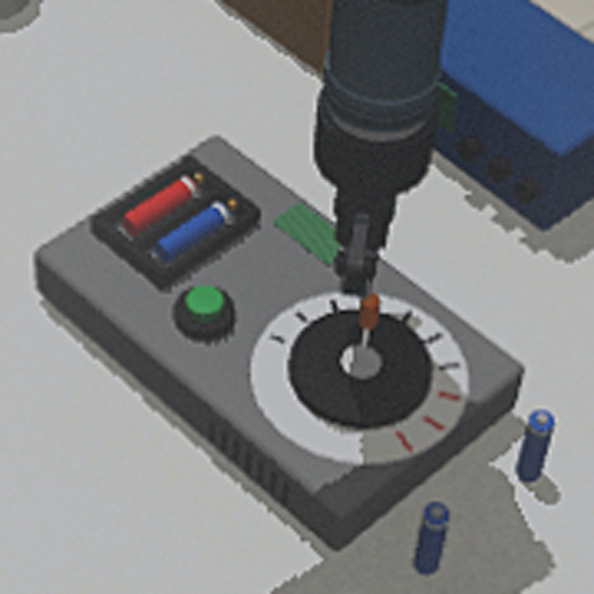

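```bash
python3 -c "
from h import *
s=rel()
R=np.array(s['orientation']);p=np.array(s['tool_pos'])
for x in(-.012,0,.012):
  for y in(-.011,0,.011): print(x,y,proj('side',p+R@[x,y,.014]).round(1))
print('post top',proj('side',[.6098,-.1291,.095]),'foot',proj('side',[.6098,-.1291,.069]))
t=cv2.imread('pics/s3.png')[230:300,360:440]; cv2.imwrite('pics/s3d.png',cv2.resize(t,None,fx=8,fy=8,interpolation=cv2.INTER_CUBIC))
save('wrist','pics/w3.png')
"
```

```text
t 5.05 tcp [ 0.6014 -0.1216  0.0921] yaw 40.85 tilt [0.     0.0001] C->tcp along tool x,y mm [ 34.5 -11. ] F tool [-0.46 -0.46 -0.19] Fz w 0.19
-0.012 -0.011 [385.5 268.1]
-0.012 0 [390.2 268.9]
-0.012 0.011 [395.  269.6]
0 -0.011 [386.2 264.2]
0 0 [390.9 265. ]
0 0.011 [395.6 265.7]
0.012 -0.011 [386.9 260.4]
0.012 0 [391.6 261.1]
0.012 0.011 [396.3 261.8]
post top [396.4338961  260.48643948] foot [395.4395245  267.77302491]
```

View pics/s3d.png

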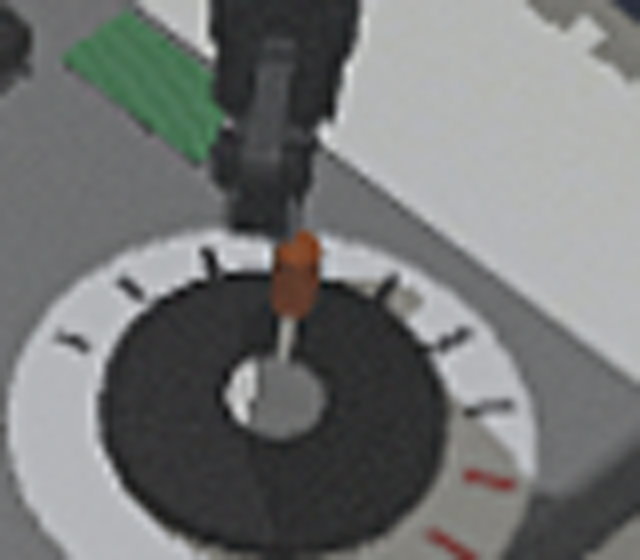

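View pics/w3.png

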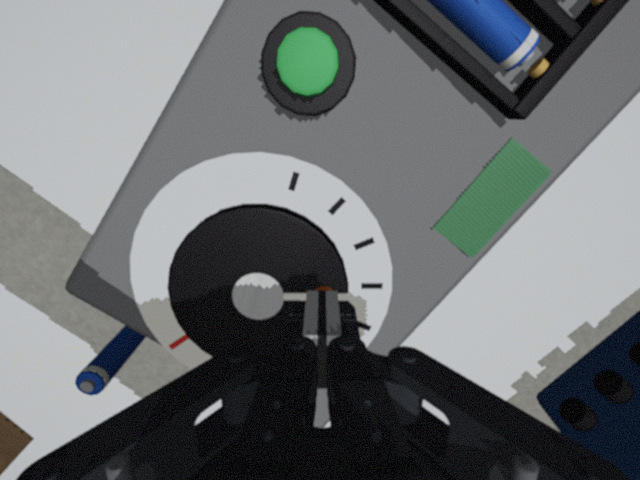

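```bash
python3 -c "
from h import *
s=rel()
R=np.array(s['orientation']);p=np.array(s['tool_pos'])
print('post top',proj('wrist',[.6098,-.1291,.095],s),'foot',proj('wrist',[.6098,-.1291,.069],s),'C',proj('wrist',[.5825,-.1525,.069],s))
for y in (-.011,0,.011):
  for z in (-.01,.014): print(y,z,proj('wrist',p+R@[0,y,z],s))
t=cv2.imread('pics/w3.png')[260:360,270:390]; cv2.imwrite('pics/w3d.png',cv2.resize(t,None,fx=6,fy=6,interpolation=cv2.INTER_CUBIC))
"
```

```text
t 5.1 tcp [ 0.6013 -0.1216  0.0921] yaw 40.85 tilt [-0.0001 -0.    ] C->tcp along tool x,y mm [ 34.5 -11.1] F tool [ 0.17 -0.29 -0.62] Fz w 0.62
post top [324.60329242 320.93289869] foot [324.26189084 295.44305606] C [258.76997154 295.12148351]
-0.011 -0.01 [321.5658599  285.50345624]
-0.011 0.014 [321.60040524 264.40330765]
0 -0.01 [321.54254368 307.55428023]
0 0.014 [321.57931454 284.13278142]
0.011 -0.01 [321.52019331 328.69203152]
0.011 0.014 [321.55899562 303.14107897]
```

View pics/w3d.png

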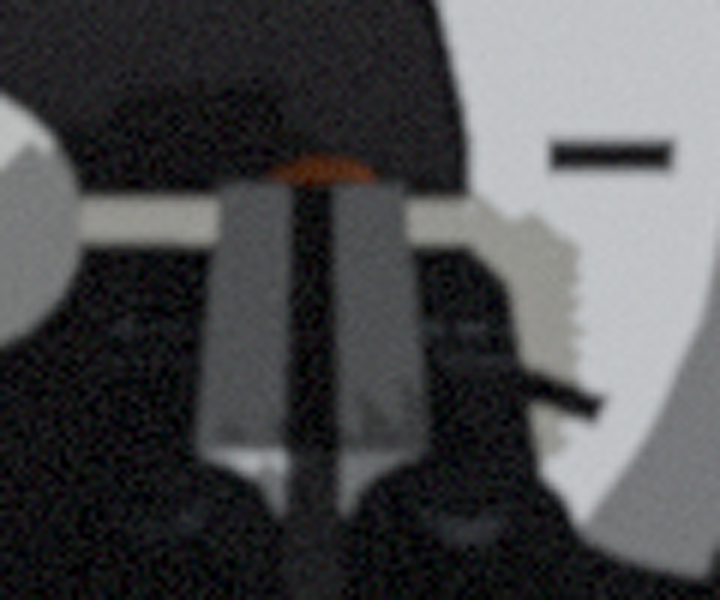

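```bash
python3 -m pendant '[[[0,-0.008,0],[0,0,0],1],[[0,-0.01,0],[0,0,0],1],[[0,0,0.003],[0,0,0],1],[[0,0,0.003],[0,0,0],1],[[0,0,0],[0,0,0],1],[[0,0,0],[0,0,0],1]]'
python3 -c "
from h import *
s=rel()
R=np.array(s['orientation']);p=np.array(s['tool_pos'])
save('wrist','pics/w4.png');save('side','pics/s4.png')
t=cv2.imread('pics/w4.png')[240:360,260:400]; a=cv2.resize(t,(560,480),interpolation=cv2.INTER_CUBIC)
t=cv2.imread('pics/s4.png')[230:300,350:430]; b=cv2.resize(t,None,fx=6,fy=6,interpolation=cv2.INTER_CUBIC)
cv2.imwrite('pics/w4d.png',a);cv2.imwrite('pics/s4d.png',b)
print('tip pred side',proj('side',p+R@[0,0,.014]),'wrist',proj('wrist',p+R@[0,-.011,.014],s))
"
```

```text
t: 5.7
tool_pos: [0.5895, -0.1082, 0.0859]
orientation: [[0.757, 0.654, -0.0], [0.654, -0.757, -0.0], [-0.0, 0.0, -1.0]]
force: [0.5, -0.8, -0.1]
grip_width: 0.0003
t 5.7 tcp [ 0.5895 -0.1082  0.0859] yaw 40.84 tilt [-0.0003  0.0001] C->tcp along tool x,y mm [ 34.3 -28.9] F tool [-0.15  0.89  0.09] Fz w -0.09
tip pred side [383.04323999 265.56820538] wrist [321.60057899 264.4028902 ]
```

View pics/w4d.png

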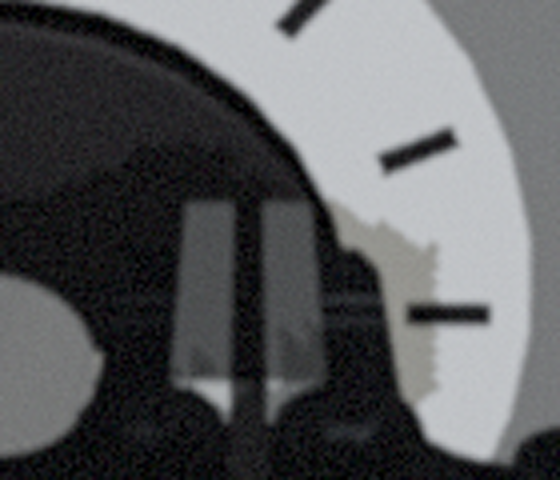

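View pics/s4d.png

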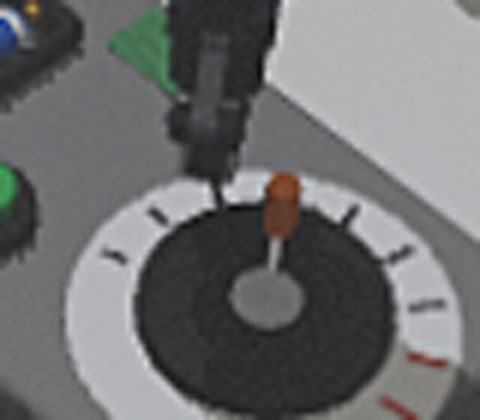

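```bash
for i in 1 2 3; do python3 -m pendant '[[[0,0,0.002],[0,0,0],1],[[0,0,0],[0,0,0],1]]' >/dev/null; python3 -c "
from h import *
s=rel()"; done
```

```text
t 6.0 tcp [ 0.5894 -0.108   0.0838] yaw 40.84 tilt [-0.0003 -0.0002] C->tcp along tool x,y mm [ 34.3 -29.1] F tool [-0.55 -0.24  0.21] Fz w -0.21
t 6.2 tcp [ 0.5893 -0.1079  0.0817] yaw 40.85 tilt [-0.0005 -0.0004] C->tcp along tool x,y mm [ 34.3 -29.3] F tool [-0.41 -0.16  1.02] Fz w -1.02
t 6.4 tcp [ 0.5893 -0.1078  0.0797] yaw 40.86 tilt [-0.0005 -0.0005] C->tcp along tool x,y mm [ 34.4 -29.4] F tool [-0.09  0.77  0.43] Fz w -0.43
```

```bash
for i in 1 2 3; do python3 -m pendant '[[[0,0,0.002],[0,0,0],1],[[0,0,0],[0,0,0],1]]' >/dev/null; python3 -c "
from h import *
s=rel()"; done
python3 -c "
from h import *
save('side','pics/s5.png')
t=cv2.imread('pics/s5.png')[230:300,350:430]; b=cv2.resize(t,None,fx=6,fy=6,interpolation=cv2.INTER_CUBIC)
cv2.imwrite('pics/s5d.png',b)
save('wrist','pics/w5.png')
t=cv2.imread('pics/w5.png')[240:360,260:400]; a=cv2.resize(t,(560,480),interpolation=cv2.INTER_CUBIC)
cv2.imwrite('pics/w5d.png',cv2.convertScaleAbs(a,alpha=2))
"
```

```text
t 6.6 tcp [ 0.5893 -0.1078  0.0778] yaw 40.86 tilt [-0.0004 -0.0004] C->tcp along tool x,y mm [ 34.4 -29.4] F tool [-0.62 -0.46 -0.51] Fz w 0.51
t 6.8 tcp [ 0.5893 -0.1078  0.0758] yaw 40.85 tilt [-0.0004 -0.0004] C->tcp along tool x,y mm [ 34.4 -29.3] F tool [-0.19  0.12 -0.  ] Fz w 0.0
t 7.0 tcp [ 0.5893 -0.1078  0.0737] yaw 40.86 tilt [-0.0005 -0.0004] C->tcp along tool x,y mm [ 34.4 -29.3] F tool [-0.47  0.86 -0.27] Fz w 0.27
```

View pics/s5d.png

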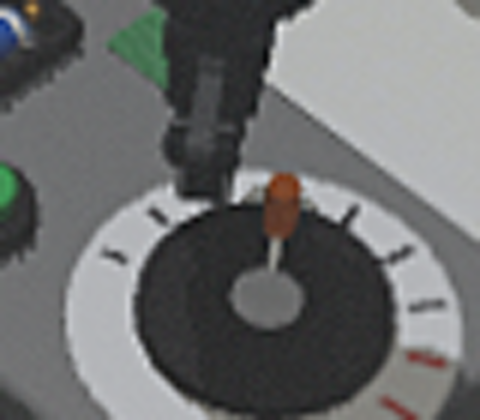

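View pics/w5d.png

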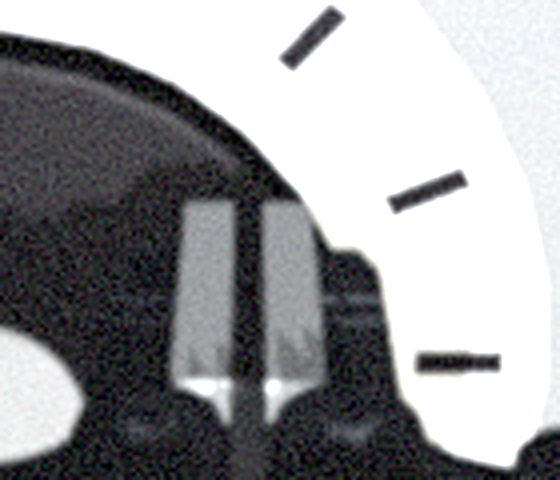

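```bash
python3 -c "
from h import *
s=rel()
R=np.array(s['orientation']);p=np.array(s['tool_pos'])
for z in (-.02,-.015,-.01,-.005,0,.005):
  print(z,proj('side',p+R@[-.0075,-.005,z]).round(1),proj('side',p+R@[.0075,.005,z]).round(1),[round(proj('wrist',p+R@[0,y,z],s)[1],1) for y in(-.011,-.005,0)])
"
```

```text
t 7.1 tcp [ 0.5895 -0.1079  0.074 ] yaw 40.85 tilt [-0.0002 -0.0001] C->tcp along tool x,y mm [ 34.5 -29.2] F tool [ 0.23 -0.3  -0.28] Fz w 0.28
-0.02 [381.  261.4] [386.2 257.2] [np.float64(296.2), np.float64(309.0), np.float64(319.4)]
-0.015 [380.9 262.8] [386.1 258.6] [np.float64(290.7), np.float64(303.1), np.float64(313.3)]
-0.01 [380.7 264.2] [385.9 260.1] [np.float64(285.5), np.float64(297.6), np.float64(307.6)]
-0.005 [380.6 265.6] [385.7 261.5] [np.float64(280.6), np.float64(292.5), np.float64(302.1)]
0 [380.4 267. ] [385.6 262.9] [np.float64(276.0), np.float64(287.6), np.float64(297.0)]
0.005 [380.3 268.4] [385.4 264.2] [np.float64(271.7), np.float64(283.0), np.float64(292.2)]
```

```bash
for i in 1 2; do python3 -m pendant '[[[0,0,0.002],[0,0,0],1],[[0,0,0.002],[0,0,0],1],[[0,0,0],[0,0,0],1]]' >/dev/null; python3 -c "
from h import *
s=rel()"; done;  python3 -m pendant '[[[0.001,0.005,0],[0,0,0],1],[[0.001,0.003,0],[0,0,0],1],[[0,0,0],[0,0,0],1],[[0,0,0],[0,0,0],1]]' >/dev/null; python3 -c "
from h import *
s=rel()
save('side','pics/s6.png')
t=cv2.imread('pics/s6.png')[230:300,350:430]; b=cv2.resize(t,None,fx=6,fy=6,interpolation=cv2.INTER_CUBIC)
cv2.imwrite('pics/s6d.png',b)"
```

```text
t 7.4 tcp [ 0.5892 -0.1078  0.0696] yaw 40.86 tilt [-0.0006 -0.0006] C->tcp along tool x,y mm [ 34.4 -29.4] F tool [-0.24  0.29  0.05] Fz w -0.05
t 7.7 tcp [ 0.5892 -0.1078  0.0656] yaw 40.85 tilt [-0.0005 -0.0006] C->tcp along tool x,y mm [ 34.3 -29.4] F tool [-0.29  0.    0.1 ] Fz w -0.1
t 8.1 tcp [ 0.5965 -0.1128  0.0661] yaw 40.84 tilt [0.     0.0002] C->tcp along tool x,y mm [ 36.5 -20.8] F tool [0.14 0.1  0.74] Fz w -0.74
```

View pics/s6d.png

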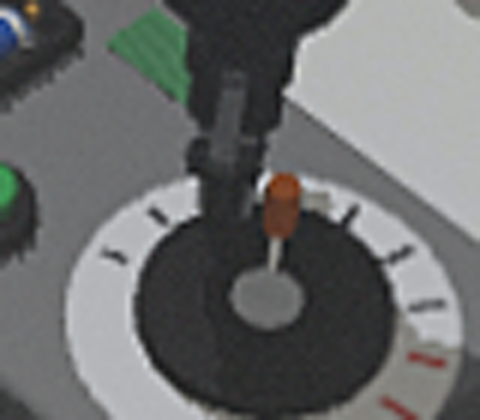

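Fingertip is about 15 mm shorter than documented, and it now stands next to the post's mid-height. I'll push in small steps and watch the force.

```bash
for i in 1 2 3; do python3 -m pendant '[[[0,0.0015,0],[0,0,0],1],[[0,0,0],[0,0,0],1]]' >/dev/null; python3 -c "
from h import *
s=rel()"; done
```

```text
t 8.35 tcp [ 0.5974 -0.1139  0.0661] yaw 40.85 tilt [-0.      0.0001] C->tcp along tool x,y mm [ 36.5 -19.5] F tool [ 0.06 -0.34  0.39] Fz w -0.39
t 8.55 tcp [ 0.5984 -0.1151  0.0661] yaw 40.84 tilt [0.     0.0003] C->tcp along tool x,y mm [ 36.5 -17.9] F tool [-0.13 -0.54  0.07] Fz w -0.07
t 8.75 tcp [ 0.5991 -0.1158  0.066 ] yaw 40.86 tilt [-0.0001 -0.0007] C->tcp along tool x,y mm [ 36.6 -16.9] F tool [ 0.02 -0.22 -0.65] Fz w 0.65
```

```bash
for i in 1 2 3; do python3 -m pendant '[[[0,0.0015,0],[0,0,0],1],[[0,0,0],[0,0,0],1]]' >/dev/null; python3 -c "
from h import *
s=rel()"; done
```

```text
t 8.95 tcp [ 0.5994 -0.116   0.0659] yaw 40.88 tilt [-0.0006 -0.0029] C->tcp along tool x,y mm [ 36.7 -16.5] F tool [-0.28 -4.26 -2.75] Fz w 2.76
t 9.15 tcp [ 0.5997 -0.1162  0.0659] yaw 40.91 tilt [-0.001  -0.0052] C->tcp along tool x,y mm [ 36.8 -16.2] F tool [-0.7  -6.09 -4.41] Fz w 4.44
t 9.35 tcp [ 0.6005 -0.117   0.0658] yaw 40.92 tilt [-0.0009 -0.0056] C->tcp along tool x,y mm [ 36.9 -15. ] F tool [-0.88 -6.18 -4.91] Fz w 4.94
```

```bash
for i in 1 2 3; do python3 -m pendant '[[[0,0.0013,0],[0,0,0],1],[[0,0,0],[0,0,0],1]]' >/dev/null; python3 -c "
from h import *
s=rel()"; done
```

```text
t 9.55 tcp [ 0.6024 -0.1188  0.0658] yaw 40.91 tilt [ 0.     -0.0027] C->tcp along tool x,y mm [ 37.1 -12.5] F tool [-0.08 -3.89 -2.24] Fz w 2.25
t 9.75 tcp [ 0.6046 -0.1216  0.066 ] yaw 40.87 tilt [0.0006 0.0016] C->tcp along tool x,y mm [36.9 -8.9] F tool [ 0.64 -1.14 -0.01] Fz w 0.01
t 9.95 tcp [ 0.6056 -0.1243  0.0664] yaw 40.79 tilt [-0.      0.0031] C->tcp along tool x,y mm [35.9 -6.3] F tool [ 0.05 -0.18  0.41] Fz w -0.41
```

```bash
cat > look.py <<'E'
from h import *
import sys
n=sys.argv[1]; s=rel(); im=save('side','pics/%s.png'%n)[:,:,::-1]
b=cv2.resize(np.ascontiguousarray(im[230:310,350:440]),None,fx=6,fy=6,interpolation=cv2.INTER_CUBIC); cv2.imwrite('pics/%sd.png'%n,b)
h=cv2.cvtColor(np.ascontiguousarray(im),cv2.COLOR_BGR2HSV);H,S,V=[h[:,:,i].astype(int) for i in range(3)]
m=(H>5)&(H<20)&(S>150)&(V>60);k=np.zeros(m.shape,bool);k[240:312,356:436]=1;ys,xs=np.nonzero(m&k)
if len(xs):
    P=onz('side',(xs.mean(),ys.mean()),.084)[:2]-C; print('post seen n',len(xs),(xs.mean().round(1),ys.mean().round(1)),'angle',np.degrees(np.arctan2(P[1],P[0])).round(1),'r',np.hypot(*P).round(4))
E
python3 look.py s7
python3 - <<'E'
from h import *
im=cv2.imread('pics/s4.png');h=cv2.cvtColor(im,cv2.COLOR_BGR2HSV);H,S,V=[h[:,:,i].astype(int) for i in range(3)]
m=(H>5)&(H<20)&(S>150)&(V>60);k=np.zeros(m.shape,bool);k[240:312,356:436]=1;ys,xs=np.nonzero(m&k)
P=onz('side',(xs.mean(),ys.mean()),.084)[:2]-C; print('start',len(xs),np.degrees(np.arctan2(P[1],P[0])),np.hypot(*P))
E
```

```text
t 9.95 tcp [ 0.6056 -0.1243  0.0664] yaw 40.79 tilt [-0.      0.0031] C->tcp along tool x,y mm [35.9 -6.3] F tool [ 0.05 -0.18  0.41] Fz w -0.41
post seen n 16 (np.float64(402.8), np.float64(262.7)) angle 20.8 r 0.0446
start 18 39.202594185684134 0.04529010594957106
```

View pics/s7d.png

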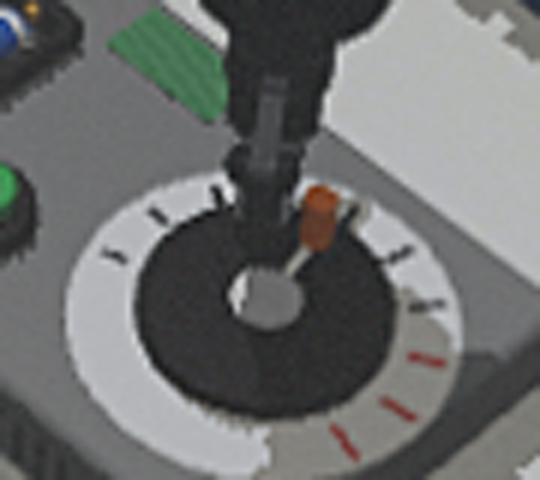

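```bash
python3 -m pendant '[[[0,-0.004,0],[0,0,0],1],[[0,0,0],[0,0,0.141],1],[[0,0,0],[0,0,0.141],1],[[0,0,0],[0,0,0.141],1],[[0.004,0.002,0],[0,0,0],1],[[0,0,0],[0,0,0],1],[[0,0,0],[0,0,0],1]]' >/dev/null; python3 -c "
from h import *
s=rel()"
```

```text
t 10.7 tcp [ 0.6068 -0.1202  0.0662] yaw 16.73 tilt [0.0003 0.0003] C->tcp along tool x,y mm [ 32.6 -23.9] F tool [-0.64 -1.02  0.61] Fz w -0.61
```

```bash
python3 -m pendant '[[[0.003,0.003,0],[0,0,0],1],[[0,0.002,0],[0,0,0],1],[[0,0.002,0],[0,0,0],1],[[0,0.0015,0],[0,0,0],1],[[0,0,0],[0,0,0],1]]' >/dev/null; python3 -c "
from h import *
s=rel()"; for i in 1 2 3; do python3 -m pendant '[[[0,0.0013,0],[0,0,0],1],[[0,0,0],[0,0,0],1]]' >/dev/null; python3 -c "
from h import *
s=rel()"; done
```

```text
t 11.2 tcp [ 0.6117 -0.1263  0.0661] yaw 16.65 tilt [-0.0003 -0.0019] C->tcp along tool x,y mm [ 35.5 -16.7] F tool [-0.03 -3.38 -2.34] Fz w 2.35
t 11.4 tcp [ 0.6118 -0.1266  0.066 ] yaw 16.69 tilt [-0.0007 -0.0032] C->tcp along tool x,y mm [ 35.5 -16.4] F tool [-0.32 -5.09 -3.35] Fz w 3.37
t 11.6 tcp [ 0.6119 -0.1268  0.066 ] yaw 16.72 tilt [-0.0012 -0.0049] C->tcp along tool x,y mm [ 35.6 -16.2] F tool [-0.41 -6.66 -4.19] Fz w 4.22
t 11.8 tcp [ 0.6122 -0.1273  0.066 ] yaw 16.75 tilt [-0.0014 -0.0059] C->tcp along tool x,y mm [ 35.7 -15.6] F tool [-1.22 -7.69 -4.37] Fz w 4.41
```

```bash
for i in 1 2 3; do python3 -m pendant '[[[0,0.0013,0],[0,0,0],1],[[0,0,0],[0,0,0],1]]' >/dev/null; python3 -c "
from h import *
s=rel()"; done
```

```text
t 12.0 tcp [ 0.6131 -0.1295  0.0661] yaw 16.73 tilt [-0.0003 -0.0037] C->tcp along tool x,y mm [ 35.9 -13.2] F tool [-0.34 -4.9  -2.38] Fz w 2.4
t 12.2 tcp [ 0.6143 -0.1329  0.0661] yaw 16.68 tilt [0.0011 0.    ] C->tcp along tool x,y mm [36.  -9.6] F tool [ 0.55 -2.62 -0.44] Fz w 0.44
t 12.4 tcp [ 0.614  -0.1371  0.0661] yaw 16.54 tilt [-0.0004  0.0027] C->tcp along tool x,y mm [34.6 -5.8] F tool [0.12 0.73 0.62] Fz w -0.61
```

```bash
python3 look.py s8
```

```text
t 12.4 tcp [ 0.614  -0.1371  0.0661] yaw 16.54 tilt [-0.0004  0.0027] C->tcp along tool x,y mm [34.6 -5.8] F tool [0.12 0.73 0.62] Fz w -0.61
post seen n 17 (np.float64(407.8), np.float64(266.9)) angle -0.7 r 0.0422
```

View pics/s8d.png

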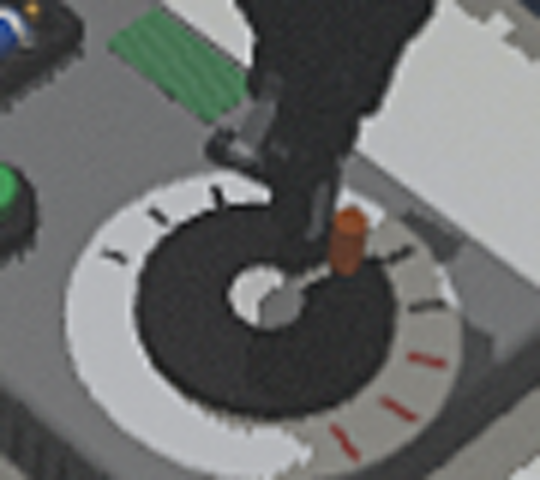

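```bash
python3 -m pendant '[[[0,-0.004,0],[0,0,0],1],[[0,0,0],[0,0,0.141],1],[[0,0,0],[0,0,0.141],1],[[0,0,0],[0,0,0.138],1],[[0.006,0.002,0],[0,0,0],1],[[0,0,0],[0,0,0],1],[[0,0,0],[0,0,0],1]]' >/dev/null; python3 -c "
from h import *
s=rel()"
```

```text
t 13.15 tcp [ 0.6189 -0.1342  0.0661] yaw -7.35 tilt [0.0003 0.0004] C->tcp along tool x,y mm [ 33.7 -22.8] F tool [-0.09  0.37 -0.86] Fz w 0.86
```

```bash
python3 -m pendant '[[[0.002,0.003,0],[0,0,0],1],[[0,0.002,0],[0,0,0],1],[[0,0.0015,0],[0,0,0],1],[[0,0.001,0],[0,0,0],1],[[0,0,0],[0,0,0],1]]' >/dev/null; python3 -c "
from h import *
s=rel()"; for i in 1 2 3; do python3 -m pendant '[[[0,0.0013,0],[0,0,0],1],[[0,0,0],[0,0,0],1]]' >/dev/null; python3 -c "
from h import *
s=rel()"; done
```

```text
t 13.65 tcp [ 0.6199 -0.1404  0.0661] yaw -7.4 tilt [ 0.     -0.0015] C->tcp along tool x,y mm [ 35.6 -16.8] F tool [-0.57 -2.26  0.06] Fz w -0.06
t 13.85 tcp [ 0.62   -0.1407  0.0661] yaw -7.37 tilt [-0.0001 -0.0025] C->tcp along tool x,y mm [ 35.6 -16.5] F tool [ 0.15 -4.87 -2.78] Fz w 2.79
t 14.05 tcp [ 0.62   -0.141   0.0661] yaw -7.33 tilt [-0.0004 -0.0038] C->tcp along tool x,y mm [ 35.7 -16.2] F tool [-0.24 -6.88 -2.08] Fz w 2.1
t 14.25 tcp [ 0.62   -0.1412  0.0661] yaw -7.3 tilt [-0.0006 -0.0051] C->tcp along tool x,y mm [ 35.7 -16. ] F tool [-0.94 -7.49 -2.84] Fz w 2.88
```

```bash
for i in 1 2 3; do python3 -m pendant '[[[0,0.0013,0],[0,0,0],1],[[0,0,0],[0,0,0],1]]' >/dev/null; python3 -c "
from h import *
s=rel()"; done
```

```text
t 14.45 tcp [ 0.62   -0.1428  0.0661] yaw -7.29 tilt [-0.     -0.0044] C->tcp along tool x,y mm [ 36.  -14.3] F tool [-0.49 -6.81 -2.03] Fz w 2.06
t 14.65 tcp [ 0.6197 -0.1467  0.0662] yaw -7.35 tilt [ 0.0013 -0.0008] C->tcp along tool x,y mm [ 36.2 -10.5] F tool [ 1.82 -2.59 -0.14] Fz w 0.14
t 14.85 tcp [ 0.6177 -0.1518  0.0661] yaw -7.53 tilt [-0.0005  0.0031] C->tcp along tool x,y mm [34.8 -5.3] F tool [-0.84  0.21  0.02] Fz w -0.02
```

```bash
python3 look.py s9; python3 -m pendant '[[[0,-0.004,0],[0,0,0],1],[[0,0,0],[0,0,0.141],1],[[0,0,0],[0,0,0.141],1],[[0,0,0],[0,0,0.138],1],[[0.005,0.002,0],[0,0,0],1],[[0,0,0],[0,0,0],1],[[0,0,0],[0,0,0],1]]' >/dev/null; python3 look.py s9b
```

```text
t 14.85 tcp [ 0.6177 -0.1518  0.0661] yaw -7.53 tilt [-0.0005  0.0031] C->tcp along tool x,y mm [34.8 -5.3] F tool [-0.84  0.21  0.02] Fz w -0.02
post seen n 16 (np.float64(410.4), np.float64(271.4)) angle -20.3 r 0.0404
t 15.6 tcp [ 0.6223 -0.1503  0.0661] yaw -31.45 tilt [0.0002 0.0004] C->tcp along tool x,y mm [ 32.8 -22.6] F tool [ 0.26 -0.94 -0.02] Fz w 0.02
post seen n 21 (np.float64(410.2), np.float64(272.2)) angle -23.4 r 0.0391
```

View pics/s9bd.png

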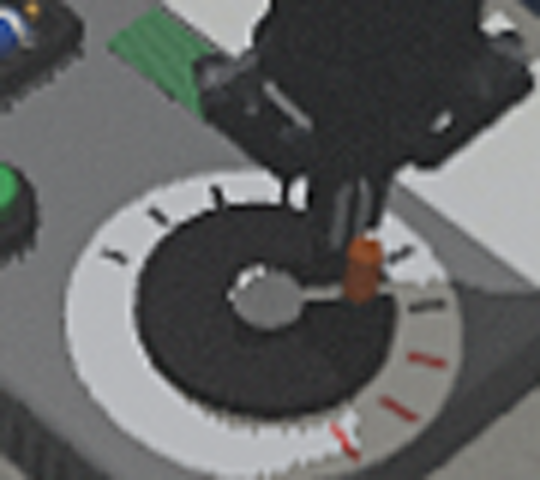

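```bash
python3 -m pendant '[[[0.003,0.003,0],[0,0,0],1],[[0,0.002,0],[0,0,0],1],[[0,0.0015,0],[0,0,0],1],[[0,0.001,0],[0,0,0],1],[[0,0,0],[0,0,0],1]]' >/dev/null; python3 -c "
from h import *
s=rel()"; for i in 1 2 3; do python3 -m pendant '[[[0,0.0013,0],[0,0,0],1],[[0,0,0],[0,0,0],1]]' >/dev/null; python3 -c "
from h import *
s=rel()"; done
```

```text
t 16.15 tcp [ 0.622  -0.1567  0.0663] yaw -31.46 tilt [ 0.001  -0.0015] C->tcp along tool x,y mm [ 35.8 -17. ] F tool [ 0.69 -3.63  0.71] Fz w -0.7
t 16.35 tcp [ 0.6218 -0.1569  0.0663] yaw -31.42 tilt [ 0.0011 -0.0025] C->tcp along tool x,y mm [ 35.9 -16.7] F tool [ 1.59 -4.5   0.09] Fz w -0.08
t 16.55 tcp [ 0.6218 -0.157   0.0663] yaw -31.39 tilt [ 0.0013 -0.0039] C->tcp along tool x,y mm [ 35.9 -16.6] F tool [ 1.63 -6.83  2.13] Fz w -2.1
t 16.75 tcp [ 0.6217 -0.1572  0.0664] yaw -31.34 tilt [ 0.0015 -0.0051] C->tcp along tool x,y mm [ 35.9 -16.4] F tool [ 1.87 -7.84  1.63] Fz w -1.58
```

```bash
for i in 1 2 3; do python3 -m pendant '[[[0,0.0012,0],[0,0,0],1],[[0,0,0],[0,0,0],1]]' >/dev/null; python3 -c "
from h import *
s=rel()"; done
```

```text
t 16.95 tcp [ 0.6215 -0.1576  0.0664] yaw -31.32 tilt [ 0.0017 -0.0059] C->tcp along tool x,y mm [ 36. -16.] F tool [ 1.59 -8.57  2.18] Fz w -2.12
t 17.15 tcp [ 0.6207 -0.1595  0.0664] yaw -31.32 tilt [ 0.0023 -0.0046] C->tcp along tool x,y mm [ 36.3 -13.8] F tool [ 1.87 -5.11  1.11] Fz w -1.08
t 17.35 tcp [ 0.6178 -0.1636  0.0663] yaw -31.43 tilt [ 0.0012 -0.0001] C->tcp along tool x,y mm [36.  -8.9] F tool [ 0.57 -1.18  0.04] Fz w -0.04
```

```bash
python3 -m pendant '[[[0,0,0],[0,0,0],1]]' >/dev/null; python3 look.py s10
```

```text
t 17.45 tcp [ 0.6158 -0.1651  0.066 ] yaw -31.53 tilt [-0.0012  0.0023] C->tcp along tool x,y mm [35.  -6.6] F tool [ 0.47 -1.04  0.34] Fz w -0.34
post seen n 18 (np.float64(411.0), np.float64(275.5)) angle -37.8 r 0.0387
```

View pics/s10d.png

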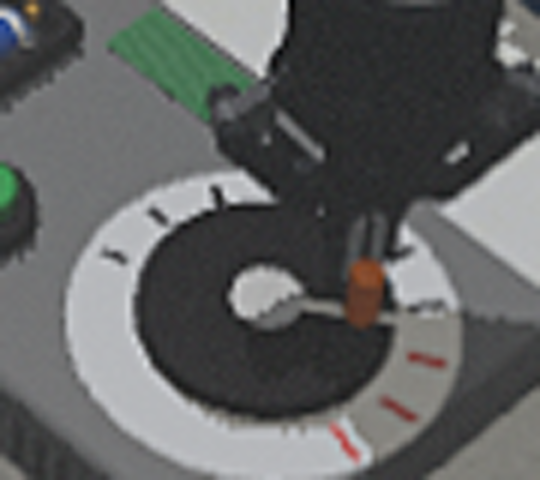

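```bash
python3 -m pendant '[[[0,0,0],[0,0,0],1],[[0,0,0],[0,0,0],1]]' >/dev/null; python3 look.py s11
```

```text
t 17.7 tcp [ 0.6158 -0.165   0.0658] yaw -31.59 tilt [-0.0012  0.0015] C->tcp along tool x,y mm [34.9 -6.8] F tool [0.09 0.46 0.3 ] Fz w -0.3
post seen n 21 (np.float64(410.6), np.float64(276.6)) angle -42.5 r 0.0377
```

View pics/s11d.png

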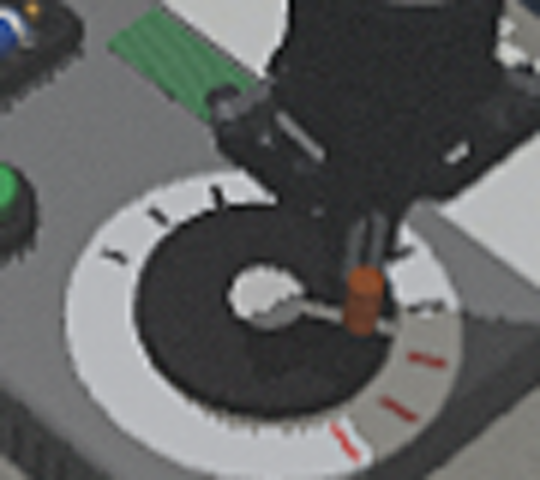

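```bash
python3 -m pendant '[[[0,0,0],[0,0,0],1],[[0,0,0],[0,0,0],1],[[0,0,0],[0,0,0],1],[[0,0,0],[0,0,0],1]]' >/dev/null; python3 look.py s12
```

```text
t 18.15 tcp [ 0.6171 -0.1639  0.0661] yaw -31.5 tilt [-0.0001  0.    ] C->tcp along tool x,y mm [35.4 -8.3] F tool [-0.1  -0.36 -0.36] Fz w 0.36
post seen n 22 (np.float64(410.6), np.float64(276.9)) angle -44.0 r 0.0377
```

View pics/s12d.png

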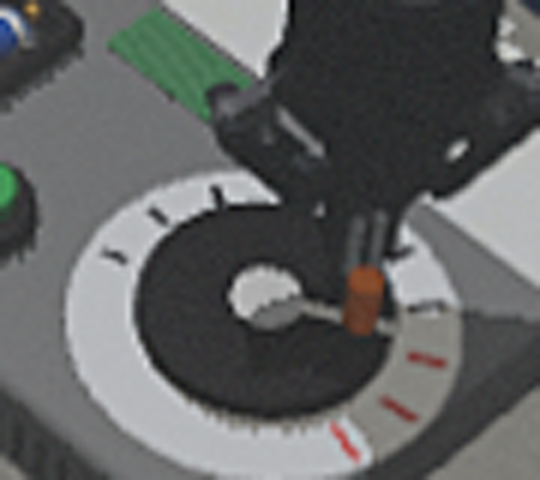

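```bash
python3 -m pendant '[[[0,-0.006,0],[0,0,0],1],[[0,-0.004,-0.01],[0,0,0],1],[[0,0,-0.04],[0,0,0],1],[[-0.03,-0.03,-0.04],[0,0,0],1],[[-0.03,-0.03,-0.01],[0,0,0],1],[[0,0,0],[0,0,0],1],[[0,0,0],[0,0,0],1]]' >/dev/null; python3 look.py s13
python3 - <<'E'
from h import *
im=save('top','pics/t13.png'); cv2.imwrite('pics/t13d.png',cv2.resize(im[190:275,285:430,::-1],None,fx=5,fy=5,interpolation=cv2.INTER_CUBIC))
E
```

```text
t 18.9 tcp [ 0.6048 -0.076   0.1613] yaw -31.23 tilt [ 0.0007 -0.0018] C->tcp along tool x,y mm [-20.7 -77. ] F tool [0.33 0.85 0.34] Fz w -0.34
post seen n 15 (np.float64(410.9), np.float64(276.2)) angle -40.8 r 0.0384
```

View pics/s13d.png

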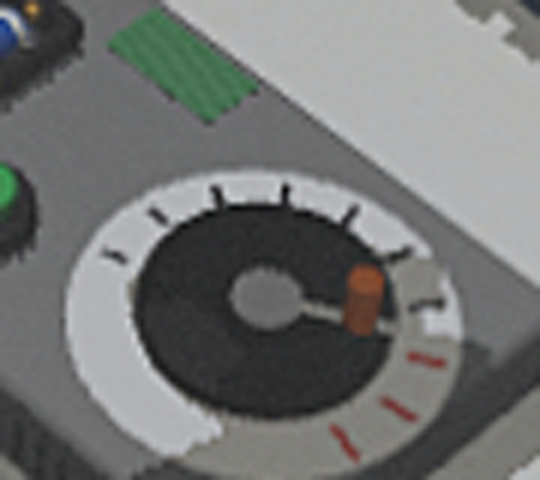

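View pics/t13d.png

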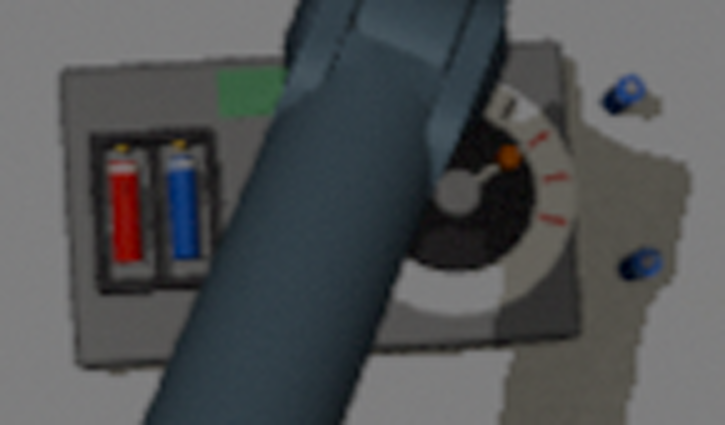

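```bash
python3 -m pendant '[[[-0.03,0.005,0],[0,0,0],1],[[-0.03,0.005,0],[0,0,0],1],[[-0.02,0.004,0],[0,0,0],1],[[0,0,0],[0,0,0],1],[[0,0,0],[0,0,0],1]]' >/dev/null
python3 - <<'E'
from h import *
def post(f):
    im=cv2.imread(f);h=cv2.cvtColor(im,cv2.COLOR_BGR2HSV);H,S,V=[h[:,:,i].astype(int) for i in range(3)]
    m=(H>5)&(H<20)&(S>150)&(V>90);k=np.zeros(m.shape,bool);k[205:252,355:398]=1;ys,xs=np.nonzero(m&k)
    return onz('top',(xs.mean(),ys.mean()),.093)
a,b=post('pics/top0.png'),post('pics/t13.png');print(a,b,np.linalg.norm(a-b),[np.degrees(np.arctan2(*(p[:2]-C)[::-1])) for p in(a,b)])
s=rel();import pickle;pickle.dump(s,open('s2.pkl','wb'));save('wrist','pics/w14.png')
E
```

```text
[ 0.60968725 -0.12963341  0.093     ] [ 0.60227999 -0.18257734  0.093     ] 0.053459587249344374 [np.float64(40.06644066770713), np.float64(-56.66957700730053)]
t 19.5 tcp [ 0.5286 -0.0503  0.1604] yaw -31.63 tilt [0.0009 0.    ] C->tcp along tool x,y mm [-99.4 -58.7] F tool [-0.68 -0.44  0.3 ] Fz w -0.3
```

View pics/w14.png

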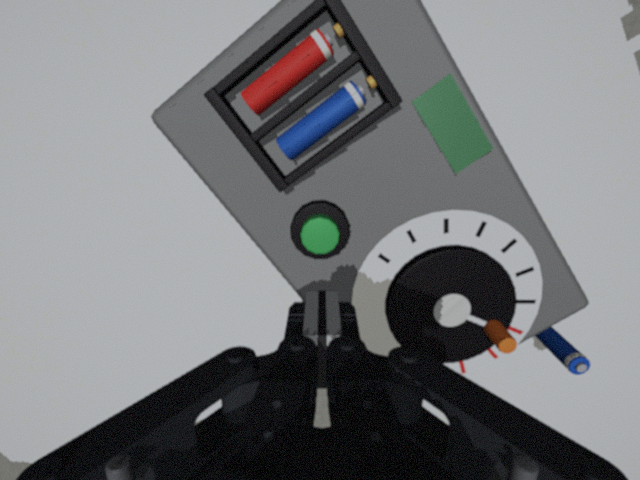

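```bash
python3 -m pendant '[[[-0.002,-0.003,0.04],[0,0,0],1],[[0,0,0.035],[0,0,0],1],[[0,0,0.015],[0,0,0],1],[[0,0,0],[0,0,0],1],[[0,0,0],[0,0,0],1]]' >/dev/null
python3 - <<'E'
from h import *
s=rel();im=save('side','pics/s15.png'); cv2.imwrite('pics/s15d.png',cv2.resize(im[215:295,305:395,::-1],None,fx=6,fy=6,interpolation=cv2.INTER_CUBIC))
E
```

```text
t 20.05 tcp [ 0.5295 -0.0464  0.0711] yaw -31.58 tilt [0.0017 0.0003] C->tcp along tool x,y mm [-100.7  -62.6] F tool [ 0.08 -0.18 -0.58] Fz w 0.58
```

View pics/s15d.png

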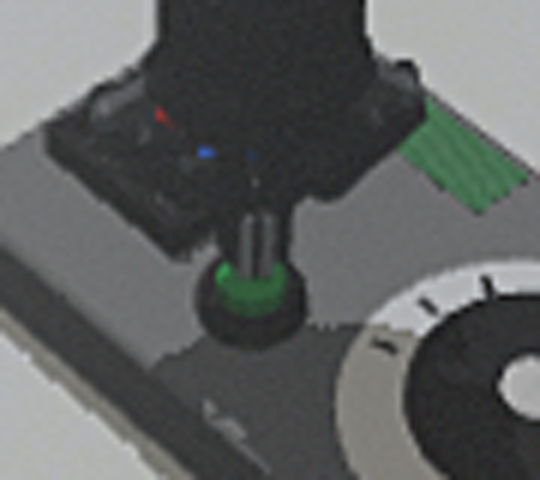

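```bash
for i in 1 2 3 4 5; do python3 -m pendant '[[[0,0,0.002],[0,0,0],1],[[0,0,0],[0,0,0],1]]' >/dev/null; python3 -c "
from h import *
s=rel()"; done
```

```text
t 20.3 tcp [ 0.5293 -0.0453  0.0695] yaw -31.51 tilt [ 0.0017 -0.0016] C->tcp along tool x,y mm [-101.4  -63.6] F tool [-0.1  -0.11 -0.36] Fz w 0.36
t 20.5 tcp [ 0.5283 -0.0451  0.0666] yaw -31.5 tilt [ 0.     -0.0005] C->tcp along tool x,y mm [-102.3  -63.3] F tool [-0.35  0.    0.04] Fz w -0.04
t 20.7 tcp [ 0.5285 -0.0451  0.0645] yaw -31.5 tilt [ 0.0002 -0.0004] C->tcp along tool x,y mm [-102.1  -63.3] F tool [-0.49 -0.22 -1.51] Fz w 1.51
t 20.9 tcp [ 0.5286 -0.0452  0.0625] yaw -31.51 tilt [ 0.0002 -0.0004] C->tcp along tool x,y mm [-102.1  -63.3] F tool [-1.01  0.44 -3.71] Fz w 3.71
t 21.1 tcp [ 0.5286 -0.0451  0.0604] yaw -31.5 tilt [ 0.0002 -0.0004] C->tcp along tool x,y mm [-102.1  -63.4] F tool [-0.68  0.38 -5.21] Fz w 5.21
```

```bash
for i in 1 2; do python3 -m pendant '[[[0,0,0.0015],[0,0,0],1],[[0,0,0],[0,0,0],1]]' >/dev/null; python3 -c "
from h import *
s=rel()"; done
```

```text
t 21.3 tcp [ 0.5286 -0.0452  0.0599] yaw -31.52 tilt [-0.0008 -0.001 ] C->tcp along tool x,y mm [-102.1  -63.3] F tool [ -3.     0.28 -11.06] Fz w 11.06
t 21.5 tcp [ 0.5286 -0.0451  0.0597] yaw -31.53 tilt [-0.0022 -0.0019] C->tcp along tool x,y mm [-102.   -63.3] F tool [ -6.56   1.06 -21.24] Fz w 21.25
```

The button has bottomed: the force rose sharply and the travel stopped. Lifting off now.

```bash
python3 -m pendant '[[[0,0,-0.005],[0,0,0],1],[[0,0,-0.02],[0,0,0],1],[[0,0,-0.04],[0,0,0],1],[[0,0,-0.04],[0,0,0],1],[[-0.01,-0.03,-0.02],[0,0,0],1],[[0,-0.04,0],[0,0,0],1],[[0,-0.04,0],[0,0,0],1],[[0,0,0],[0,0,0],1],[[0,0,0],[0,0,0],1]]'; python3 look.py s16;python3 - <<'E'
from h import *
im=cv2.imread('pics/s16.png');cv2.imwrite('pics/s16e.png',cv2.resize(im[180:360,280:480],None,fx=3.3,fy=3.3,interpolation=cv2.INTER_CUBIC))
im=save('top','pics/t16.png')
E
```

```text
t: 22.4
tool_pos: [0.5769, 0.0548, 0.1813]
orientation: [[0.854, -0.52, -0.001], [-0.52, -0.854, -0.002], [-0.0, 0.002, -1.0]]
force: [-0.4, -0.7, -0.6]
grip_width: 0.0003
t 22.4 tcp [0.5769 0.0548 0.1813] yaw -31.33 tilt [-0.0004  0.0022] C->tcp along tool x,y mm [-112.6 -174.2] F tool [0.07 0.8  0.57] Fz w -0.57
post seen n 24 (np.float64(410.5), np.float64(276.2)) angle -41.1 r 0.0375
```

View pics/s16e.png

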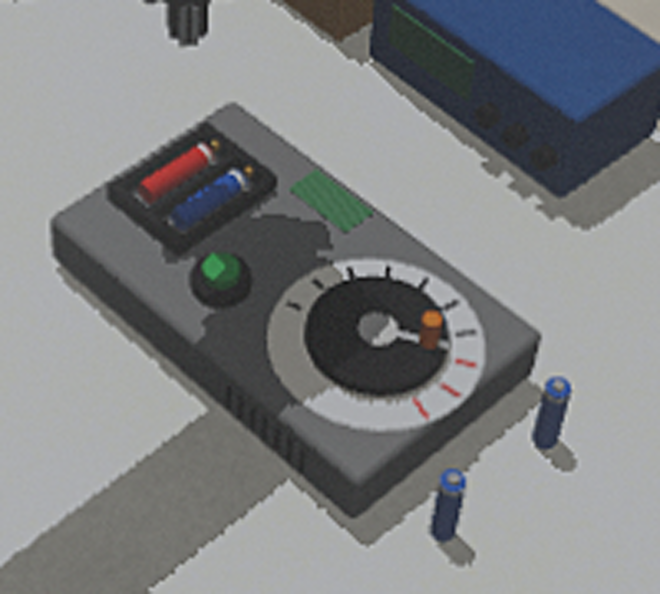

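View pics/t16.png

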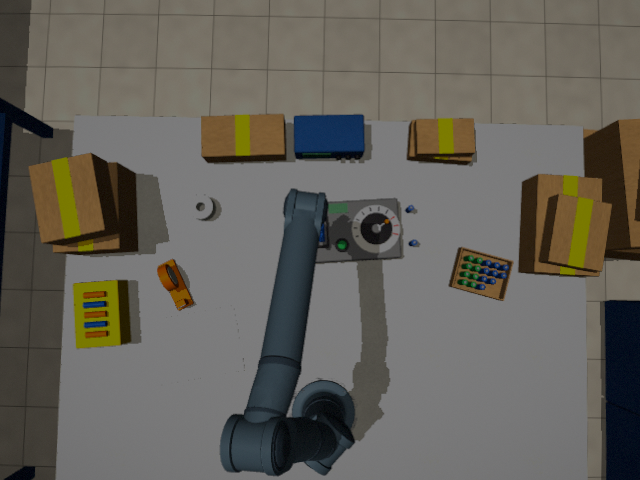

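The dial pointer stands at the first red mark, the button is up, everything else is in place and the arm is clear.

```bash
python3 -c "
from rig import r
print(r.finish_job())"
```

```text
the job is handed in; nothing more can be done
None
```

I turned the dial four clicks clockwise, one push of the shut fingertips per click. Then I pressed the start button to its stop, lifted clear and handed the job in at about 22.5 s; it reported no verdict.

**Last checks:**
- **Dial:** in the top pictures the post moved 53.5 mm in a straight line from its start (nominal 53.5 mm). The pointer went from the fourth mark to the eighth, the first red one. After the press, the side view still showed it there.
- **Button:** the fingertip travelled about 6 mm before it bottomed out. The vertical force reached 21 N, under the 30 N limit. Afterwards the button looks up in the side view, but I judged that by eye and did not measure it.
- **Other items:** the cells and everything else on the bench looked unmoved in the final pictures. This was also by eye, and in the last top view the arm hid part of the cell bays, so I checked the two cells there from the side view.

**What disagreed:**
- **Fingertip position:** the shut fingertips stood about 14 mm behind the TCP, not the 14 mm ahead stated by `r.tip_reach`. My first push therefore passed over the post without touching it. I corrected the height from the pictures and the lack of contact force.
- **Side camera:** its post-angle estimates were up to about 15° off the top-view value. I used it only to confirm each click, and took the final distance from the top view.

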